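Park the needle of a hand-cranked leather sewing machine and raise its presser foot

ROBOT

A 6-joint arm with a two-finger parallel gripper is mounted at the origin on the work surface. World frame = base frame: x ahead of the robot, y to its left, z up, the work surface at z = 0. Lengths are in m, angles in rad, forces in N, time in s.
With the tool pointing down it reaches from about 0.35 to 0.85 m from the base axis. Payload 8.1 kg.
Tool frame: the origin (TCP) lies at the very end of the fingers, on their centre line; the grasp point (between the pads) lies 19 mm behind it (robot.pinch_z is the distance from the TCP to the grasp point, in m); y points along the fingers, x is the direction in which the jaws open and shut, and the axes are right-handed (so a half turn about y gives the same grasp; the last joint's range is limited). The gripper opens to 93 mm and grips with 3 to 60 N. Pads are 15 mm wide; open, the fingers measure 128 mm over their backs; the gripper's body (75 mm by 188 mm) begins 65 mm behind the grasp point.
Start: joints at [-1.232, 0.13, 1.488, -0, 1.523, -0.085], TCP at [0.247, -0.547, 0.219] pointing down, gripper open.
Joint ranges: [-2.96, 2.96], [-0.89, 2.26], [0.02, 2.5], [-1.34, 4.48], [0, 2.73], [-2.66, 2.66]. Speed limits (rad/s): [2.39, 2.39, 2.79, 3.14, 3.14, 3.14].

INTERFACE

Orientations are given as a rotation vector (axis times angle).
In Python, from plant import robot gives the robot as it stands.
- The arm moves only by the shell command python3 -m inch 'ROWS' [FORCE]. ROWS is JSON, a list of rows, each a list of 5 numbers: the closure, from -1 (fully open) to 1 (shut), then the shift along the world's x, y, z in m, then the turn about the world's z in rad. A call has 1 to 8 rows; each row is the pose to reach, as a shift and turn from the pose measured when the call began; what a row does not reach only later rows make up. A row lasts 1/8 s, in which the tool goes at most 62.5 mm and 10.7 degrees, less where a joint would pass 70% of its speed; a pose out of reach is approached as far as the arm can. A call with a gripper value outside its range is refused whole. The fingers move at their own pace and stop on an object; FORCE is the grip in N (left out, the last holds). Time passes only in rows, so rows that repeat a pose let the fingers close. It gives the time, the measured TCP pose, the force and the opening at its end, in the units of the state.
- robot.read_state(): the state, without advancing time (a new reading comes with each control period).
- robot.read_camera(name): name is "scene" or "side" or "wrist"; returns a dict with "color" (420x560x3 uint8, red, green, blue), "mtx" (3x3 intrinsics, pixels), "R" (3x3) and "t" (3): a world point X has camera coordinates R X + t; the wrist camera has in their place "hand_eye" (4x4, takes a point from camera to tool coordinates, whose origin is the TCP and whose axes are the tool frame's). Camera axes: x right, y down, z forward; pixel columns grow to the right and rows downward; lengths in m; the calibration is good to about 2 mm. A picture is of the moment at which its call begins: read the wrist's pose just before it. There is no depth.
- robot.close_job(): hands the job in, once; it reports no verdict.
The state is a dict: "t": time; "q": joint angles; "dq": joint speeds; "joint_torque": joint torques, N m; "tool_pos": TCP position; "orientation": TCP orientation; "force": force on the tool from outside, world axes, zero at the start; "wrist_torque": the same for the moment, N m; "opening": finger opening in m.
Only numpy, scipy, OpenCV 4.12 (cv2) and the standard library are available. Lean on these libraries where they do the work, as an engineer would, in place of code of your own. Each camera call takes 0.05 s, during which the arm holds its last target. There are 200 camera calls.

TASK

Make the hand-cranked leather sewing machine ready to take the next shoe: holding the crank, turn the hand wheel forwards (top of the wheel coming towards the robot) until you feel the needle lift grow stiff, peak and give way, and stop just past that peak, where the needle stays up by itself once you let go. Never let the wheel spring back or run away on its own. Then swing the presser-foot lifter all the way up and leave it there, disturbing nothing else on the bench.

Things in the scene. Friction and masses are not known exactly. Their poses are not given: they have to be found in the camera images.
- patcher: Dark cast-iron hand-cranked shoe sewing machine, fixed; origin on the bench under its middle. +y runs along it from the hand wheel (right end) to the sewing head (left end), -x points to the operator's side (robot), z up. Round upper arm to 214 mm high, spool on it to 249; head 80 (x) x 70 (y) mm, 128 to 240 mm high, end face at y = +160; lower arm 38 mm thick, top 82 mm high, to y = +175.
- wheel_hub (a point): Centre of the hand wheel on its level axis, which is the machine's y (machine x 0, y -165, height 175 mm). Spoked steel wheel 190 mm in diameter, rim 20 mm wide. It may be clamped on its shaft at any angle, so the crank angle at which the peak comes differs each time: 1.3 to 4.3 rad forwards of the start.
- wheel (a joint): Hand wheel angle (rad), growing forwards (top coming towards -x). 0: crank level on the far side (+x) of the axis; 1.57: crank at the top; 3.14: level on the near side. It starts within 0.5 of 0. It tells where the crank is, not where the peak is. Turning is free at first (under 2 N at the crank); let go before the peak the wheel springs back.
- crank_grip (a point): Centre of the crank's wooden grip, a round sleeve 26 mm in diameter, 90 mm long, free to spin on its pin. It sticks out level to the machine's -y, parallel to the wheel's axis, 75 mm from it, its centre 73 mm outboard of wheel_hub (63 mm from the rim's outer face).
- needle_bar_top (a point): Top of the 8 mm needle bar rising from the head: 262 mm high when down. A cam lifts it against a spring over the last 75 degrees before the peak (up to 10 N at the crank, fading in the last 30) to 284 at the peak; then the crank is pulled forwards for 25 degrees to a shallow hollow, 281 high, where it rests by itself. A weaker rise (5 N, 14 degrees) follows, then needle and wheel run down.
- lifter (a joint): Presser-foot lifter angle (rad): 0 to 0.25 with the foot down, 1.4 at its upper stop. Steel lever on the head's left end, pivot at machine x -10, y +166, height 165 mm, turning about the machine's y. At 0 it points to -x and 45 degrees below level; its end swings upwards as the value grows. It stays where left; takes 2 to 3 N at its peg.
- lifter_peg (a point): Grasping point on the lifter's peg, a level steel rod 12 mm in diameter along the machine's y, 55 mm from the pivot, sticking out to the left. The point is at machine y = +216 (50 mm left of the pivot), with 24 mm more rod outside it and 44 mm inside.
- polish_tin: Closed flat tin, 84 mm in diameter, 34 mm high, on the bench in front of the machine; origin under its centre. A bystander.
- wax_tin: Closed flat tin, 60 mm in diameter, 24 mm high, in front of the machine; origin under its centre. A bystander.
- awl: Awl with a wooden handle, 170 mm long, 26 mm thick, lying in front of the head; origin under its middle. A bystander.
- hammer: Hammer, 260 mm long, lying behind the machine; origin under its middle. A bystander.
- thread_cone: Cone of thread, 60 mm in diameter, 86 mm high, behind the head; origin under its centre. A bystander.
- shoe_last: Wooden shoe last (foot form), 262 mm long, 98 mm high, lying on the bench to the right of the machine; origin under its middle. A bystander.
- glue_jar: Glass glue jar with a steel cap, 72 mm in diameter, 95 mm high, to the right of the machine; origin under its centre. A bystander.
- tape_roll: Roll of tape lying flat, 96 mm in diameter, 28 mm high, to the left; origin under its centre. A bystander.

How it is judged:
On the way, in this order (a step that is already met when the one before it is completed fails the run):
1. the needle is parked up just past the peak and the wheel stands still, the lifter still down (height (world z) of needle_bar_top between 0.2795 and 0.2829 m and velocity of joint wheel between -0.08 and 0.08 rad/s and value of joint lifter below 0.6 rad), for 0.4 s.
2. the lifter is swung all the way up (value of joint lifter above 1.2 rad), for 0.2 s.
At the end, for the whole second after the job is handed in: The wheel rests by itself just past the peak: needle bar top 279.5 to 282.9 mm above the bench (it rests at 281, the peak is at 284), wheel still (under 0.05 rad/s); the lifter stands above 1.2 rad, near its upper stop of 1.4; everything is let go (height (world z) of needle_bar_top between 0.2795 and 0.2829 m and velocity of joint wheel between -0.05 and 0.05 rad/s and value of joint lifter above 1.2 rad); the robot touches nothing.
It fails at once if the hand wheel springs backwards (faster than 4 rad/s) (velocity of joint wheel below -4 rad/s).
It fails at once if the hand wheel runs away forwards (faster than 6 rad/s) (velocity of joint wheel above 6 rad/s).
It fails at once if a loose thing on the bench is moved by more than 30 mm (distance of any of polish_tin, wax_tin, awl, hammer, thread_cone, shoe_last, glue_jar, tape_roll from where it was at the start of the episode above 0.03 m).
It also fails if it takes over 72 s, if anything falls off the work surface, if the arm or the gripper's body presses on something with over 40 N, if the wrist force passes 120 N, or if a joint passes its speed limit or range.

## Working session

There is one attempt and no reset: what is moved stays moved. The work goes in short steps, Python scripts to look and compute and a shell command to move; the robot and the scene stay as the last step left them, time stands still between calls to the robot, and variables do not carry over. Pictures are saved under pics/ and viewed, about 8 in all and at most 12, crops included, and the job is handed in when it is done.

```bash
mkdir -p pics; ls; python3 - <<'E'
from plant import robot
import cv2
print(robot.read_state())
for n in ["scene","side"]:
    c=robot.read_camera(n); cv2.imwrite(f"pics/{n}0.png",c["color"][:,:,::-1]); print(n,c["mtx"],c["R"],c["t"], -c["R"].T@c["t"])
E
```

```text
pics
{'t': 0.0, 'q': array([-1.23236200e+00,  1.31177421e-01,  1.48928041e+00,  3.09040978e-05,
        1.52298947e+00, -8.54117677e-02]), 'dq': array([0.00042971, 0.00051739, 0.00037512, 0.00034509, 0.00074527,
       0.00119917]), 'joint_torque': array([ 1.27543140e-04, -5.59845185e+01, -4.91759312e+01,  7.70057808e-02,
        3.55289213e-02, -1.79286494e-04]), 'tool_pos': array([ 0.24659628, -0.54635784,  0.21757712]), 'orientation': array([-1.37922065,  0.89262034, -0.89024204]), 'force': array([-0.47866909,  0.45263502,  0.09720018]), 'wrist_torque': array([ 0.01564192,  0.05823055, -0.01304296]), 'opening': 0.09278667609347398}
scene [[484.36818475   0.         284.18969293]
 [  0.         484.36818475 204.16007946]
 [  0.           0.           1.        ]] [[-0.78950967  0.61345684 -0.0185793 ]
 [ 0.47413718  0.59042623 -0.65313919]
 [-0.389703   -0.52446884 -0.75700991]] [ 0.41995075 -0.15998301  1.93457025] [1.16131689 0.85145832 1.36780007]
side [[479.57877246   0.         275.22023781]
 [  0.         479.57877246 214.03578203]
 [  0.           0.           1.        ]] [[-0.94331313 -0.331626   -0.01358453]
 [-0.16537701  0.50511483 -0.84705929]
 [ 0.28776863 -0.79679558 -0.53132477]] [0.52836118 0.22142095 1.26321963] [0.17151299 1.06990312 0.8659141 ]
```

View pics/scene0.png

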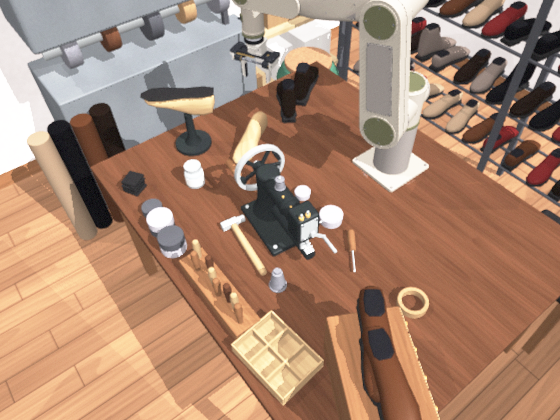

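View pics/side0.png

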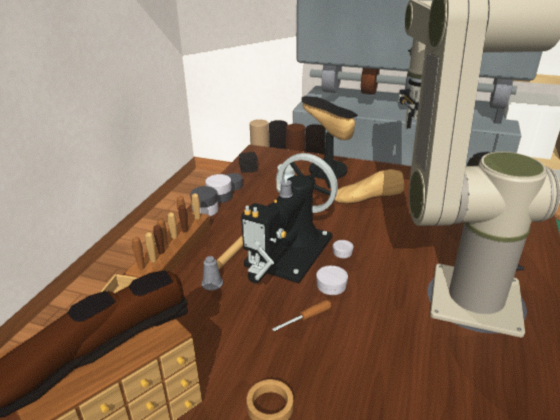

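```bash
python3 - <<'E'
from plant import robot
from scipy.spatial.transform import Rotation as R
s=robot.read_state(); print(R.from_rotvec(s['orientation']).as_matrix().round(3)); print([x for x in dir(robot) if x[0]!='_'])
E
```

```text
[[ 0.411 -0.001  0.912]
 [-0.912  0.002  0.411]
 [-0.002 -1.     0.   ]]
['IKError', 'close_job', 'pinch_z', 'read_camera', 'read_state']
```

```bash
python3 - <<'E'
import cv2,numpy as np
a=cv2.imread("pics/scene0.png")[125:275,205:345]; b=cv2.imread("pics/side0.png")[140:300,225:365]
a=cv2.resize(a,None,fx=4-1.2,fy=4-1.2,interpolation=3); b=cv2.resize(b,None,fx=2.8,fy=2.8,interpolation=3)
h=max(len(a),len(b)); f=lambda m:cv2.copyMakeBorder(m,0,h-len(m),0,0,0)
cv2.imwrite("pics/c1.png",np.hstack([f(a),f(b)]))
E
```

```text
(no output)
```

View pics/c1.png

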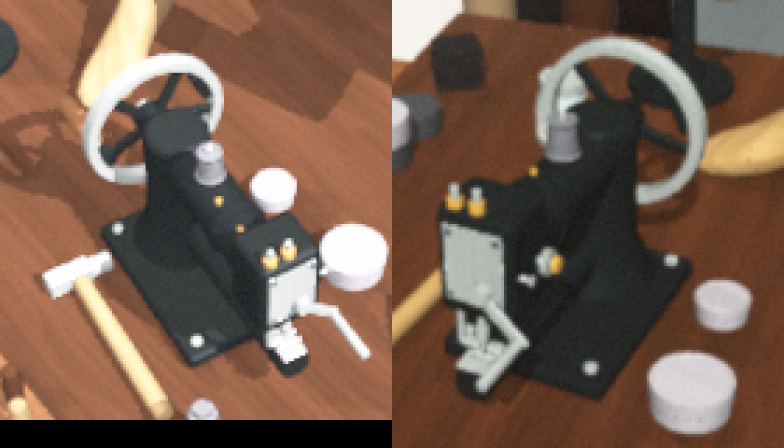

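```bash
cat > h.py <<'E'
import numpy as np, cv2
from plant import robot
from scipy.spatial.transform import Rotation as Ro
def cams():
    return {n:robot.read_camera(n) for n in("scene","side")}
def ray(c,p):
    d=c["R"].T@np.linalg.solve(c["mtx"],[p[0],p[1],1.]); return -c["R"].T@c["t"],d/np.linalg.norm(d)
def plane(c,p,z):
    o,d=ray(c,p); return o+d*(z-o[2])/d[2]
def tri(c1,p1,c2,p2):
    A=np.zeros((3,3));b=np.zeros(3);L=[ray(c1,p1),ray(c2,p2)]
    for o,d in L:
        P=np.eye(3)-np.outer(d,d);A+=P;b+=P@o
    X=np.linalg.solve(A,b); return X,np.linalg.norm((np.eye(3)-np.outer(L[0][1],L[0][1]))@(X-L[0][0]))
def wristcam():
    s=robot.read_state(); c=robot.read_camera("wrist"); H=np.eye(4);H[:3,:3]=Ro.from_rotvec(s["orientation"]).as_matrix();H[:3,3]=s["tool_pos"]
    M=np.linalg.inv(H@c["hand_eye"]); c["R"]=M[:3,:3];c["t"]=M[:3,3]; return c
E
python3 - <<'E'
from h import *
C=cams();a,b=C["scene"],C["side"]
L=lambda x,y:(x/2.8+205-.3,y/2.8+125-.3)
R=lambda x,y:((x-392)/2.8+225-.3,y/2.8+140-.3)
for n,p,q in [("spooltop",(209,148),(563,118)),("post1",(270,251),(455,188)),("post2",(289,242),(476,193)),("pegend",(366,353),(483,388)),("pegbend",(333,314),(524,343)),("pivot",(303,306),(487,302))]:
    print(n,tri(a,L(*p),b,R(*q)))
for z in(.0,.02):
  for n,c,p in [("farR",a,L(118,229)),("farL",a,L(197,341)),("nearR",b,R(671,260)),("nearL",b,R(591,368))]: print(z,n,plane(c,p,z))
w=cv2.fitEllipse(np.float32([(82,140),(95,98),(130,65),(180,53),(212,70),(223,105),(97,170),(115,182)]))
v=cv2.fitEllipse(np.float32([(536,110),(545,75),(570,48),(605,38),(650,55),(685,90),(705,130),(703,165),(685,193),(655,203)]))
print(w,v,tri(a,L(*w[0]),b,R(*v[0])))
E
```

```text
spooltop (array([ 0.5314099 , -0.01833131,  0.25133851]), np.float64(0.0019496443293837568))
post1 (array([0.5765429 , 0.14724795, 0.25856573]), np.float64(0.0012291873470622338))
post2 (array([0.55451983, 0.15214336, 0.26086093]), np.float64(0.001652618308018082))
pegend (array([0.516781  , 0.24481753, 0.12637044]), np.float64(0.0018264498057466553))
pegbend (array([0.50623053, 0.1764051 , 0.12391484]), np.float64(0.0013908212330405116))
pivot (array([0.54324779, 0.16610698, 0.15554234]), np.float64(0.0006011250380596081))
0.0 farR [ 0.57261262 -0.17420982  0.        ]
0.0 farL [0.60093069 0.03716202 0.        ]
0.0 nearR [ 0.45445852 -0.17247597  0.        ]
0.0 nearL [0.48306194 0.04233322 0.        ]
0.02 farR [ 0.58122067 -0.15921248  0.02      ]
0.02 farL [0.60912467 0.04906867 0.02      ]
0.02 nearR [ 0.44792333 -0.14378076  0.02      ]
0.02 nearL [0.4758661  0.06606698 0.02      ]
((152.8369140625, 118.6474609375), (115.26264190673828, 153.9759063720703), 51.88078308105469) ((621.46923828125, 122.82473754882812), (143.42474365234375, 187.3874969482422), 133.0396728515625) (array([ 0.51240716, -0.16124453,  0.17566632]), np.float64(0.002151448689367117))
```

```bash
python3 -m inch '[[-1,0.04,0.02,0.06,0.15],[-1,0.08,0.05,0.12,0.3],[-1,0.12,0.09,0.17,0.45],[-1,0.16,0.13,0.20,0.6],[-1,0.2,0.17,0.20,0.75],[-1,0.24,0.21,0.20,0.9],[-1,0.28,0.24,0.20,1.0],[-1,0.293,0.246,0.20,1.01]]' && python3 - <<'E'
from h import *
C=cams();c=wristcam()
for n,p in [("last",(250,140)),("last2",(240,160)),("last3",(262,118)),("jar",(195,183)),("stand",(193,147))]: print(n,plane(C["scene"],p,0.03 if n!="stand" else 0))
cv2.imwrite("pics/w1.png",c["color"][:,:,::-1])
g=np.array([.577,-.2434,.175]);x=c["mtx"]@(c["R"]@g+c["t"]);print(x[:2]/x[2],robot.read_state()["tool_pos"],Ro.from_rotvec(robot.read_state()["orientation"]).as_matrix().round(3))
E
```

```text
t: 1.2
tool_pos: [0.5418, -0.2977, 0.4179]
orientation: [-1.568, 0.104, -0.103]
force: [-0.6, -1.0, -0.5]
opening: 0.093
last [ 0.36809335 -0.43995401  0.03      ]
last2 [ 0.46738602 -0.36808588  0.03      ]
last3 [ 0.24599018 -0.52317573  0.03      ]
jar [ 0.67229384 -0.37225178  0.03      ]
stand [ 0.56072456 -0.58347849  0.        ]
[307.57678284 119.31576476] [ 0.54038441 -0.29958733  0.41724225] [[ 0.991 -0.002  0.134]
 [-0.134  0.001  0.991]
 [-0.002 -1.     0.001]]
```

View pics/w1.png

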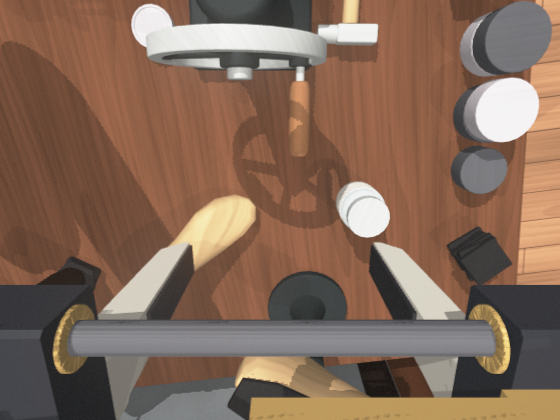

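```bash
python3 - <<'E'
from h import *
c=wristcam();print(c["mtx"][0,0],-c["R"].T@c["t"])
ux=np.array([.991,-.134,0]);uy=np.array([.134,.991,0])
for z in(.14,.16,.175,.19,.21):
    a,b=plane(c,(301,81),z),plane(c,(299,157),z); m=plane(c,(299.5,118),z); h=plane(c,(240,76),.175)
    wl,wr=plane(c,(290,100),z),plane(c,(310,100),z)
    print(z,"len",(a-b)@uy,"w",(wr-wl)@ux,"mid",m,(a+b)/2,"offs from axis",(m-h)@ux)
print("hub end",h, "rim",plane(c,(147,48),.175),plane(c,(327,48),.175))
print("last",plane(c,(255,207),.05),"jar cap",plane(c,(363,208),.095))
im=cv2.imread("pics/w1.png")[55:175,220:340]; cv2.imwrite("pics/w1c.png",cv2.resize(im,None,fx=5,fy=5,interpolation=3))
E
```

```text
345.29439289962806 [ 0.55026476 -0.22051263  0.58299748]
0.14 len 0.09231494059422436 w 0.024571579824254577 mid [ 0.56822908 -0.2440874   0.14      ] [ 0.56849937 -0.24677088  0.14      ] offs from axis 0.06848820597550664
0.16 len 0.08814719950265837 w 0.02346224711755465 mid [ 0.56741805 -0.24302307  0.16      ] [ 0.56767613 -0.2455854   0.16      ] offs from axis 0.06754185019688992
0.175 len 0.08502139368398384 w 0.02263024758752959 mid [ 0.56680977 -0.24222482  0.175     ] [ 0.5670587  -0.24469629  0.175     ] offs from axis 0.06683208336292734
0.19 len 0.08189558786530929 w 0.021798248057504643 mid [ 0.5662015  -0.24142657  0.19      ] [ 0.56644127 -0.24380718  0.19      ] offs from axis 0.06612231652896478
0.21 len 0.07772784677374327 w 0.0206889153508046 mid [ 0.56539046 -0.24036224  0.21      ] [ 0.56561804 -0.2426217   0.21      ] offs from axis 0.06517596075034794
hub end [ 0.50665387 -0.18836223  0.175     ] rim [ 0.41103263 -0.14653479  0.175     ] [ 0.60517029 -0.17279135  0.175     ]
last [ 0.48405689 -0.37814012  0.05      ] jar cap [ 0.64779997 -0.38746714  0.095     ]
```

View pics/w1c.png

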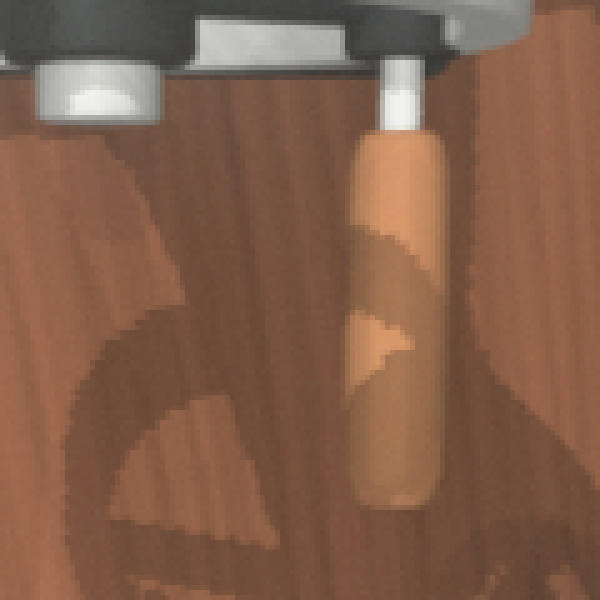

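```bash
python3 -m inch '[[-1,0.02,0.04,0,0],[-1,0.0276,0.054,-0.05,0],[-1,0.0276,0.054,-0.10,0],[-1,0.0276,0.054,-0.15,0],[-1,0.0276,0.054,-0.20,0],[-1,0.0276,0.054,-0.25,0],[-1,0.0276,0.054,-0.28,0],[-1,0.0276,0.054,-0.288,0]]' && python3 - <<'E'
from h import *
C=cams();b=C["scene"];uy=np.array([.134,.991,0])
for z in(.145,.205):
  for k in(-.045,.045):
    X=np.array([.568,-.2455,z])+k*uy
    for n in C:
      c=C[n];x=c["mtx"]@(c["R"]@X+c["t"]);print(z,k,n,x[:2]/x[2])
s=cv2.resize(C["scene"]["color"][110:250,200:340,::-1],None,fx=2.8,fy=2.8,interpolation=3)
w=wristcam()["color"][:,:,::-1];w=cv2.resize(w,(400,392))
cv2.imwrite("pics/g1.png",np.hstack([s,w]))
E
```

```text
t: 2.4
tool_pos: [0.5647, -0.2469, 0.1268]
orientation: [-1.566, 0.114, -0.104]
force: [-0.6, 0.4, -0.4]
opening: 0.093
0.145 -0.045 scene [227.87547637 160.2082883 ]
0.145 -0.045 side [303.30805334 171.25116823]
0.145 0.045 scene [239.0043044  175.45263332]
0.145 0.045 side [291.56956187 182.99955333]
0.205 -0.045 scene [226.06658375 147.95861302]
0.205 -0.045 side [303.63415629 154.61564195]
0.205 0.045 scene [237.4436651  163.24018046]
0.205 0.045 side [291.65763969 165.85715027]
```

View pics/g1.png

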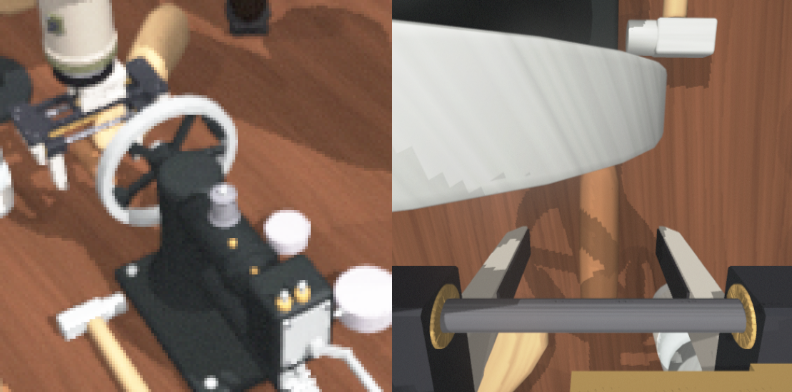

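```bash
python3 -m inch '[[1,0,0,0,0],[1,0,0,0,0],[1,0,0,0,0],[1,0,0,0,0],[1,0,0,0,0],[1,0,0,0,0]]' 25
```

```text
t: 3.3
tool_pos: [0.5673, -0.2474, 0.1307]
orientation: [-1.568, 0.109, -0.107]
force: [-0.5, -0.4, 0.4]
opening: 0.0376
```

```bash
python3 -m inch '[[1,0,0,0,0],[1,0,0,0,0],[1,0,0,0,0],[1,0,0,0,0],[1,0,0,0,0]]' 30
```

```text
t: 3.92
tool_pos: [0.5683, -0.2475, 0.1308]
orientation: [-1.569, 0.107, -0.109]
force: [5.3, -0.5, -2.3]
opening: 0.0254
```

```bash
cat > rows.py <<'E'
import sys
from h import *
C=np.array(eval(sys.argv[1]));r=.075
s=robot.read_state();p=s["tool_pos"];ux=np.array([.991,-.134,0])
d=p-C;th=np.arctan2(d[2],d@ux)
print("t %.2f th now %.3f rad %.4f yoff %.4f"%(s["t"],th,np.hypot(d[2],d@ux),d@np.array([.134,.991,0])),"force",s["force"].round(1),"open",s["opening"].round(4))
F=s["force"];print("Frad %.1f Ftan(fwd+) %.1f"%(F@ux*np.cos(th)+F[2]*np.sin(th),-F@ux*np.sin(th)+F[2]*np.cos(th)))
for a in sys.argv[2:]:
    a=float(a);print(a,(C+r*(np.cos(a)*ux+np.array([0,0,np.sin(a)]))-p).round(4))
E
python3 rows.py '[.5002,-.2382,.1612]' -.3 -.2 -.1 0 .1 .2 .3 .3
```

```text
Traceback (most recent call last):
  File "rows.py", line 6, in <module>
    print("t %.2f th now %.3f rad %.4f yoff %.4f"%(s["t"],th,np.hypot(d[2],d@ux),d@np.array([.134,.991,0])),"force",s["force"].round(1),"open",s["opening"].round(4))
                                                                                                                                               ^^^^^^^^^^^^^^^^^^
AttributeError: 'float' object has no attribute 'round'
```

```bash
sed -i 's/s\["opening"\].round(4)/round(s["opening"],4)/' rows.py
python3 rows.py '[.5002,-.2382,.1612]' -.3 -.2 -.1 0 .1 .2 .3
```

```text
t 3.92 th now -0.416 rad 0.0752 yoff -0.0001 force [ 5.3 -0.5 -2.3] open 0.0254
Frad 5.8 Ftan(fwd+) 0.1
-0.3 [ 0.0029 -0.0003  0.0082]
-0.2 [ 0.0047 -0.0005  0.0155]
-0.1 [ 0.0058 -0.0007  0.0229]
0.0 [ 0.0062 -0.0007  0.0304]
0.1 [ 0.0058 -0.0007  0.0379]
0.2 [ 0.0047 -0.0005  0.0453]
0.3 [ 0.0029 -0.0003  0.0526]
```

```bash
python3 -m inch '[[1,0.003,0,0.008,0],[1,0.0047,-0.0005,0.0155,0],[1,0.0058,-0.0007,0.023,0],[1,0.0062,-0.0007,0.0304,0],[1,0.0058,-0.0007,0.038,0],[1,0.0047,-0.0005,0.0453,0],[1,0.003,-0.0003,0.0526,0],[1,0.003,-0.0003,0.0526,0]]' && python3 rows.py '[.5002,-.2382,.1612]' .4 .5 .6 .7 .8 .9 1.0
```

```text
t: 4.92
tool_pos: [0.5738, -0.2483, 0.1858]
orientation: [-1.57, 0.102, -0.113]
force: [7.1, 0.6, 3.9]
opening: 0.0252
t 4.92 th now 0.320 rad 0.0782 yoff -0.0002 force [7.1 0.6 3.9] open 0.0252
Frad 7.8 Ftan(fwd+) 1.5
0.4 [-0.0051  0.0009  0.0046]
0.5 [-0.0083  0.0013  0.0113]
0.6 [-0.0122  0.0018  0.0177]
0.7 [-0.0167  0.0024  0.0237]
0.8 [-0.0218  0.0031  0.0292]
0.9 [-0.0274  0.0039  0.0341]
1.0 [-0.0334  0.0047  0.0385]
```

```bash
python3 rows.py '[.503,-.2386,.1635]' .4 .5 .6 .7 .8 .9 1.0
```

```text
t 4.92 th now 0.303 rad 0.0748 yoff -0.0001 force [7.1 0.6 3.9] open 0.0252
Frad 7.8 Ftan(fwd+) 1.6
0.4 [-0.0023  0.0005  0.0069]
0.5 [-0.0055  0.0009  0.0136]
0.6 [-0.0094  0.0014  0.02  ]
0.7 [-0.0139  0.002   0.026 ]
0.8 [-0.019   0.0027  0.0315]
0.9 [-0.0246  0.0035  0.0364]
1.0 [-0.0306  0.0043  0.0408]
```

```bash
python3 -m inch '[[1,-0.0023,0.0005,0.007,0],[1,-0.0055,0.001,0.0136,0],[1,-0.0094,0.0014,0.02,0],[1,-0.014,0.002,0.026,0],[1,-0.019,0.0027,0.0315,0],[1,-0.019,0.0027,0.0315,0]]' && python3 rows.py '[.503,-.2386,.1635]' .9 1 1.1 1.2 1.3 1.4 1.5
```

```text
t: 5.68
tool_pos: [0.5547, -0.2457, 0.2184]
orientation: [-1.571, 0.101, -0.114]
force: [2.3, -1.4, 4.9]
opening: 0.0255
t 5.67 th now 0.812 rad 0.0758 yoff -0.0001 force [ 2.3 -1.4  4.9] open 0.0255
Frad 5.3 Ftan(fwd+) 1.6
0.9 [-0.0055  0.0008  0.0038]
1.0 [-0.0115  0.0017  0.0082]
1.1 [-0.0179  0.0025  0.0119]
1.2 [-0.0247  0.0034  0.015 ]
1.3 [-0.0318  0.0044  0.0173]
1.4 [-0.039   0.0054  0.019 ]
1.5 [-0.0464  0.0064  0.0199]
```

```bash
cat > ndl.py <<'E'
# needle bar top height: bright post pixels above the head, in scene and side
from h import *
C=cams()
X=np.array([.5545,.152,0])
for n in C:
    c=C[n]; P=lambda z:(lambda v:v[:2]/v[2])(c["mtx"]@(c["R"]@(X+[0,0,z])+c["t"]))
    hs=np.arange(.235,.31,.001); g=c["color"].astype(np.float32).max(2)
    m=np.float32([P(h) for h in hs]); v=cv2.remap(cv2.GaussianBlur(g,(0,0),.5),m[:,:1].copy(),m[:,1:].copy(),1).ravel()
    print(n,m[0],m[-1],v[::3].astype(int))
E
python3 ndl.py
```

```text
scene [307.74622 217.15175] [308.21805 200.77858] [205 230 246 249 246 238 228 226 233 230 212 171 122  82  74  73  73  72
  71  70  71  72  72  71  73  86]
side [255.53464 217.06691] [254.41492 190.376  ] [114 185 221 224 221 203 183 180 183 171 119  64  47  59  84 101 106 106
 106 107 106 104 105 105 104 103]
```

```bash
sed -i 's/    print(n,.*/    v=v[10:];i=np.where(v>150)[0].max();print(n,"top %.1f mm"%(245+i+(v[i]-150)\/(v[i]-v[i+1])),end="  ")/' ndl.py; python3 -m inch '[[1,-0.0055,0.0008,0.0043,0],[1,-0.0115,0.0017,0.009,0],[1,-0.018,0.0025,0.0127,0],[1,-0.0247,0.0034,0.016,0],[1,-0.0318,0.0044,0.0183,0],[1,-0.0318,0.0044,0.0183,0]]' && python3 rows.py '[.503,-.2386,.1645]' 1.4 1.5 1.6 1.7 1.8 1.9 && python3 ndl.py
```

```text
t: 6.52
tool_pos: [0.5235, -0.2414, 0.237]
orientation: [-1.571, 0.099, -0.116]
force: [5.1, -0.5, 4.8]
opening: 0.0254
t 6.53 th now 1.293 rad 0.0754 yoff 0.0000 force [ 5.1 -0.5  4.8] open 0.0254
Frad 6.0 Ftan(fwd+) -3.6
1.4 [-0.0079  0.0011  0.0014]
1.5 [-0.0153  0.002   0.0023]
1.6 [-0.0227  0.0031  0.0025]
1.7 [-0.0301  0.0041  0.0019]
1.8 [-0.0374  0.005   0.0005]
1.9 [-0.0445  0.006  -0.0015]
scene top 274.6 mm  side top 268.5 mm
```

```bash
python3 -m inch '[[1,-0.008,0.0011,0.0016,0],[1,-0.0153,0.002,0.0025,0],[1,-0.0227,0.0031,0.0027,0],[1,-0.0227,0.0031,0.0027,0]]' && python3 rows.py '[.503,-.2386,.1645]' 1.7 1.8 1.9 2 && python3 ndl.py
```

```text
t: 7.12
tool_pos: [0.5014, -0.2383, 0.2401]
orientation: [-1.571, 0.098, -0.117]
force: [7.1, -1.4, 3.8]
opening: 0.0253
t 7.12 th now 1.592 rad 0.0756 yoff 0.0001 force [ 7.1 -1.4  3.8] open 0.0253
Frad 3.6 Ftan(fwd+) -7.3
1.7 [-0.008   0.001  -0.0012]
1.8 [-0.0153  0.002  -0.0026]
1.9 [-0.0224  0.003  -0.0046]
2.0 [-0.0293  0.0039 -0.0074]
scene top 281.6 mm  side top 277.0 mm
```

```bash
python3 -m inch '[[1,-0.008,0.001,-0.0012,0],[1,-0.0153,0.002,-0.0026,0],[1,-0.0153,0.002,-0.0026,0]]' && python3 rows.py '[.503,-.2386,.1645]' 1.9 2 2.1 && python3 ndl.py
```

```text
t: 7.6
tool_pos: [0.4869, -0.2363, 0.2384]
orientation: [-1.572, 0.095, -0.119]
force: [7.1, -0.1, 5.8]
opening: 0.0252
t 7.60 th now 1.788 rad 0.0757 yoff 0.0001 force [ 7.1 -0.1  5.8] open 0.0252
Frad 4.1 Ftan(fwd+) -8.2
1.9 [-0.0079  0.001  -0.003 ]
2.0 [-0.0148  0.0019 -0.0057]
2.1 [-0.0214  0.0028 -0.0092]
scene top 284.5 mm  side top 281.2 mm
```

```bash
python3 -m inch '[[1,-0.0079,0.001,-0.0026,0],[1,-0.0148,0.002,-0.0053,0],[1,-0.0148,0.002,-0.0053,0]]' && python3 rows.py '[.503,-.2386,.1645]' 2.1 2.2 2.3 && python3 ndl.py
```

```text
t: 8.07
tool_pos: [0.4721, -0.2343, 0.2335]
orientation: [-1.572, 0.095, -0.12]
force: [-3.5, 0.4, 4.8]
opening: 0.0254
t 8.07 th now 1.995 rad 0.0757 yoff 0.0001 force [-3.5  0.4  4.8] open 0.0254
Frad 5.9 Ftan(fwd+) 1.3
2.1 [-0.0067  0.0008 -0.0043]
2.2 [-0.0129  0.0016 -0.0084]
2.3 [-0.0187  0.0024 -0.0131]
scene top 287.7 mm  side top 284.1 mm
```

```bash
python3 -m inch '[[1,-0.0067,0.0008,-0.004,0],[1,-0.0129,0.0016,-0.008,0],[1,-0.0129,0.0016,-0.008,0],[1,-0.0129,0.0016,-0.008,0]]' && python3 rows.py '[.503,-.2386,.1645]' 2.3 2.4 2.5 && python3 ndl.py
```

```text
t: 8.68
tool_pos: [0.4572, -0.2322, 0.2245]
orientation: [-1.571, 0.099, -0.116]
force: [-4.9, 0.7, 5.2]
opening: 0.0252
t 8.68 th now 2.228 rad 0.0758 yoff 0.0002 force [-4.9  0.7  5.2] open 0.0252
Frad 7.2 Ftan(fwd+) 0.7
2.3 [-0.0037  0.0003 -0.0041]
2.4 [-0.009   0.001  -0.0093]
2.5 [-0.0137  0.0017 -0.0151]
scene top 288.3 mm  side top 284.4 mm
```

```bash
python3 -m inch '[[1,-0.0037,0.0003,-0.0038,0],[1,-0.0065,0.0007,-0.0062,0],[1,-0.0065,0.0007,-0.0062,0],[1,-0.0065,0.0007,-0.0062,0]]' && python3 rows.py '[.503,-.2386,.1645]' 2.4 2.5 2.6 && python3 ndl.py
```

```text
t: 9.28
tool_pos: [0.4501, -0.2313, 0.2183]
orientation: [-1.57, 0.101, -0.114]
force: [-2.9, 1.2, 6.9]
opening: 0.0253
t 9.28 th now 2.353 rad 0.0758 yoff 0.0002 force [-2.9  1.2  6.9] open 0.0253
Frad 7.0 Ftan(fwd+) -2.7
2.4 [-0.0019  0.0001 -0.0031]
2.5 [-0.0066  0.0007 -0.0089]
2.6 [-0.0108  0.0013 -0.0151]
scene top 288.9 mm  side top 284.5 mm
```

```bash
python3 -m inch '[[1,-0.0045,0.0004,-0.0056,0],[1,-0.0066,0.0007,-0.0085,0],[1,-0.0066,0.0007,-0.0085,0],[1,-0.0066,0.0007,-0.0085,0]]' && python3 rows.py '[.503,-.2386,.1645]' 2.6 2.7 2.8 && python3 ndl.py
```

```text
t: 9.88
tool_pos: [0.4414, -0.23, 0.2079]
orientation: [-1.568, 0.105, -0.11]
force: [-6.7, 0.8, 0.2]
opening: 0.0253
t 9.88 th now 2.532 rad 0.0758 yoff 0.0002 force [-6.7  0.8  0.2] open 0.0253
Frad 5.6 Ftan(fwd+) 3.7
2.6 [-0.0021  0.     -0.0048]
2.7 [-0.0056  0.0005 -0.0114]
2.8 [-0.0085  0.0009 -0.0183]
scene top 288.2 mm  side top 283.9 mm
```

```bash
python3 -m inch '[[1,-0.0021,0.0001,-0.0046,0],[1,-0.0041,0.0003,-0.008,0],[1,-0.0041,0.0003,-0.008,0],[1,-0.0041,0.0003,-0.008,0]]' && python3 rows.py '[.503,-.2386,.1645]' 2.7 2.75 2.8 && python3 ndl.py
```

```text
t: 10.48
tool_pos: [0.435, -0.2292, 0.1967]
orientation: [-1.566, 0.111, -0.106]
force: [-6.1, -2.9, -10.7]
opening: 0.0252
t 10.47 th now 2.703 rad 0.0759 yoff 0.0002 force [ -6.1  -2.9 -10.7] open 0.0252
Frad 0.6 Ftan(fwd+) 12.1
2.7 [ 0.0009 -0.0004 -0.0002]
2.75 [-0.0007 -0.0002 -0.0036]
2.8 [-0.002   0.     -0.0071]
scene top 287.5 mm  side top 284.2 mm
```

```bash
python3 -m inch '[[1,0,0,0,0],[1,0,0,0,0],[1,0,0,0,0]]' && python3 rows.py '[.503,-.2386,.1645]' 2.75 2.8 2.85 && python3 ndl.py; python3 ndl.py; python3 - <<'E'
from h import *
C=cams(); f=lambda n,x,y:cv2.resize(C[n]["color"][y:y+100,x:x+100,::-1],None,fx=4,fy=4,interpolation=3)
cv2.imwrite("pics/n1.png",np.hstack([f("scene",240,150),f("side",215,140)]))
E
```

```text
t: 10.95
tool_pos: [0.4345, -0.229, 0.1958]
orientation: [-1.566, 0.112, -0.104]
force: [-0.8, -3.6, -10.9]
opening: 0.0252
t 10.95 th now 2.717 rad 0.0759 yoff 0.0003 force [ -0.8  -3.6 -10.9] open 0.0252
Frad -4.2 Ftan(fwd+) 10.0
2.75 [-0.0002 -0.0003 -0.0027]
2.8 [-0.0015 -0.0001 -0.0062]
2.85 [-0.0027  0.     -0.0097]
scene top 287.5 mm  side top 283.0 mm  scene top 287.5 mm  side top 283.0 mm
```

View pics/n1.png

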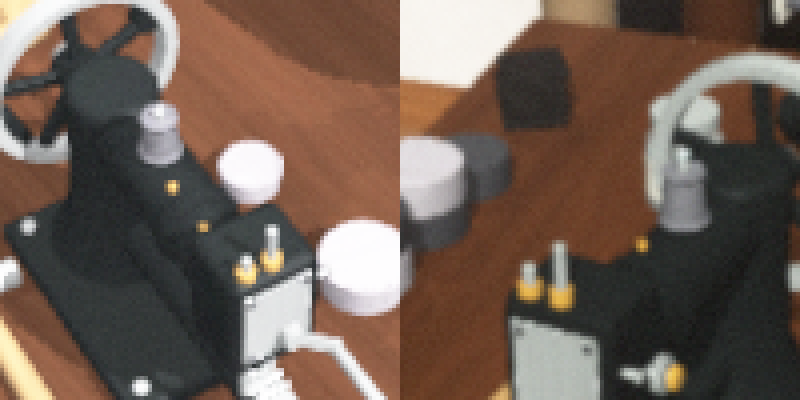

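```bash
python3 -m inch '[[1,-0.0008,0,-0.0035,0],[1,-0.0015,0,-0.006,0],[1,-0.0015,0,-0.006,0],[1,-0.0015,0,-0.006,0]]' && python3 rows.py '[.503,-.2386,.1645]' 2.8 2.85 2.9 && python3 ndl.py
```

```text
t: 11.75
tool_pos: [0.4329, -0.2289, 0.1916]
orientation: [-1.566, 0.111, -0.105]
force: [-9.0, 1.8, 2.2]
opening: 0.0253
t 11.75 th now 2.775 rad 0.0758 yoff 0.0003 force [-9.   1.8  2.2] open 0.0253
Frad 9.3 Ftan(fwd+) 1.2
2.8 [ 0.     -0.0003 -0.002 ]
2.85 [-0.0011 -0.0001 -0.0056]
2.9 [-0.0021  0.     -0.0092]
scene top 287.6 mm  side top 282.6 mm
```

```bash
python3 -m inch '[[1,-0.0005,-0.0001,-0.0035,0],[1,-0.0011,-0.0001,-0.0052,0],[1,-0.0011,-0.0001,-0.0052,0],[1,-0.0011,-0.0001,-0.0052,0]]' && python3 rows.py '[.503,-.2386,.1645]' 2.8 2.85 2.9 && python3 ndl.py
```

```text
t: 12.35
tool_pos: [0.432, -0.2287, 0.1888]
orientation: [-1.566, 0.11, -0.105]
force: [-8.7, 2.0, 4.7]
opening: 0.0254
t 12.35 th now 2.814 rad 0.0757 yoff 0.0002 force [-8.7  2.   4.7] open 0.0254
Frad 10.0 Ftan(fwd+) -1.6
2.8 [ 0.001  -0.0004  0.0008]
2.85 [-0.0002 -0.0002 -0.0028]
2.9 [-0.0011 -0.0001 -0.0064]
scene top 287.6 mm  side top 282.4 mm
```

```bash
python3 -m inch '[[1,-0.001,0,0,0],[1,-0.001,0,0,0]]' 5 && python3 -m inch '[[0.2,-0.001,0,0,0],[-0.2,-0.001,0,0,0],[-1,-0.001,0,0,0],[-1,-0.001,0,0,0],[-1,-0.001,0,0,0],[-1,-0.001,0,0,0]]' && python3 ndl.py; python3 ndl.py;python3 - <<'E'
from h import *
w=wristcam(); cv2.imwrite("pics/w2.png",w["color"][:,:,::-1])
E
```

```text
t: 12.7
tool_pos: [0.4323, -0.2288, 0.1904]
orientation: [-1.567, 0.107, -0.108]
force: [2.2, 0.2, -0.9]
opening: 0.0258
t: 13.45
tool_pos: [0.4313, -0.2288, 0.1903]
orientation: [-1.567, 0.108, -0.108]
force: [-0.2, 0.6, 1.2]
opening: 0.0813
scene top 287.6 mm  side top 282.4 mm  scene top 287.6 mm  side top 282.4 mm
```

View pics/w2.png

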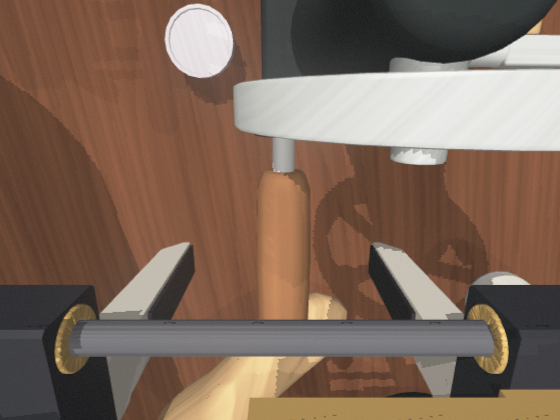

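```bash
python3 - <<'E'
from h import *
exec(open("ndl.py").read().replace("from h import *","").replace("C=cams()","C=cams();[C[n].update(color=cv2.imread(f'pics/{n}0.png')[:,:,::-1]) for n in C]"))
E
python3 -m inch '[[-1,0,0,0.05,0],[-1,0,0,0.1,0],[-1,0,0,0.15,0],[-1,0,0.02,0.2,0],[-1,0,0.06,0.21,0],[-1,0.01,0.12,0.21,0],[-1,0.02,0.18,0.21,0],[-1,0.02,0.19,0.21,0]]' && python3 -m inch '[[-1,0.01,0.06,0,0],[-1,0.02,0.12,0,0],[-1,0.04,0.18,-0.01,0],[-1,0.06,0.23,-0.02,0],[-1,0.06,0.24,-0.04,0],[-1,0.06,0.24,-0.06,0]]' && python3 ndl.py; python3 - <<'E'
from h import *
w=wristcam(); cv2.imwrite("pics/w3.png",w["color"][:,:,::-1]); s=robot.read_state();print(s["tool_pos"],Ro.from_rotvec(s["orientation"]).as_matrix().round(3))
for X in([.514,.225,.126],[.5168,.2448,.126]):
    x=w["mtx"]@(w["R"]@X+w["t"]);print(x[:2]/x[2])
E
```

```text
scene top 270.1 mm  side top 263.4 mm  t: 14.8
tool_pos: [0.4515, -0.0357, 0.4006]
orientation: [-1.567, 0.103, -0.105]
force: [0.7, -1.0, 0.0]
opening: 0.093
t: 15.55
tool_pos: [0.5116, 0.2041, 0.3392]
orientation: [-1.567, 0.103, -0.103]
force: [0.2, 0.0, -0.4]
opening: 0.0929
scene top 287.2 mm  side top 282.9 mm  [0.51095717 0.20285229 0.33919859] [[ 0.991 -0.002  0.133]
 [-0.133  0.     0.991]
 [-0.002 -1.     0.   ]]
[284.11645108 154.81803215]
[284.318939   136.28590841]
```

View pics/w3.png

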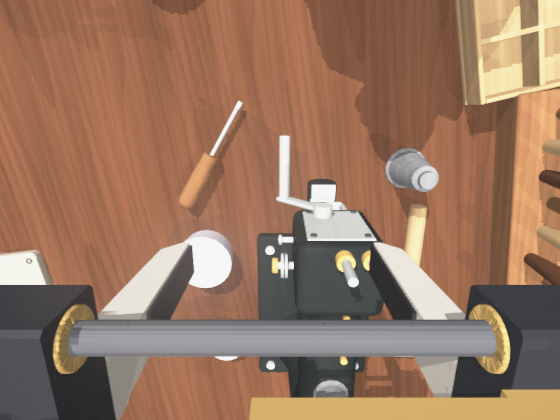

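```bash
python3 -m inch '[[-1,0.003,0.022,0,0],[-1,0.003,0.022,-0.05,0],[-1,0.003,0.022,-0.1,0],[-1,0.003,0.022,-0.15,0],[-1,0.003,0.022,-0.2,0],[-1,0.003,0.022,-0.225,0],[-1,0.003,0.022,-0.232,0],[-1,0.003,0.022,-0.232,0]]' && python3 -m inch '[[1,0,0,0,0],[1,0,0,0,0],[1,0,0,0,0],[1,0,0,0,0],[1,0,0,0,0],[1,0,0,0,0],[1,0,0,0,0],[1,0,0,0,0]]' 15 &&  python3 -m inch '[[1,0,0,0,0],[1,0,0,0,0],[1,0,0,0,0],[1,0,0,0,0],[1,0,0,0,0]]'; python3 ndl.py
```

```text
t: 16.7
tool_pos: [0.5148, 0.2253, 0.1084]
orientation: [-1.567, 0.105, -0.104]
force: [-1.1, -0.3, 0.7]
opening: 0.093
t: 17.7
tool_pos: [0.5147, 0.2253, 0.1083]
orientation: [-1.567, 0.105, -0.104]
force: [0.6, 1.0, -0.8]
opening: 0.0177
t: 18.32
tool_pos: [0.5154, 0.2252, 0.1088]
orientation: [-1.567, 0.104, -0.106]
force: [5.6, -1.6, 1.6]
opening: 0.0113
scene top 283.9 mm  Traceback (most recent call last):
  File "ndl.py", line 9, in <module>
    v=v[10:];i=np.where(v>150)[0].max();print(n,"top %.1f mm"%(245+i+(v[i]-150)/(v[i]-v[i+1])),end="  ")
                                                                                      ~^^^^^
IndexError: index 66 is out of bounds for axis 0 with size 66
```

```bash
python3 -m inch '[[1,-0.007,0.001,0.0085,0],[1,-0.012,0.0016,0.018,0],[1,-0.015,0.002,0.029,0],[1,-0.016,0.002,0.04,0],[1,-0.016,0.002,0.04,0]]' && python3 -m inch '[[1,0.0013,-0.0002,0.011,0],[1,0.0047,-0.0006,0.0215,0],[1,0.0085,-0.001,0.0287,0],[1,0.0085,-0.001,0.0287,0],[1,0.0085,-0.001,0.0287,0]]'
```

```text
t: 19.05
tool_pos: [0.5014, 0.2271, 0.1502]
orientation: [-1.567, 0.101, -0.109]
force: [10.5, -1.2, 0.7]
opening: 0.0117
t: 19.68
tool_pos: [0.5105, 0.2248, 0.1771]
orientation: [-1.569, 0.102, -0.11]
force: [13.1, -3.1, -10.4]
opening: 0.0117
```

```bash
python3 -m inch '[[1,0.002,0,0,0],[1,0.002,0,0,0]]' 4 && python3 -m inch '[[0.4,0.002,0,0,0],[-0.3,0.002,0,0,0],[-1,0.002,0,0,0],[-1,0.002,0,0,0],[-1,0.002,0,0,0],[-1,0.002,0,0,0],[-1,0.002,0,0,0]]' && python3 -m inch '[[-1,0,0,0.05,0],[-1,0,0,0.1,0],[-1,0,0.0,0.15,0],[-1,-0.03,0.02,0.2,0],[-1,-0.06,0.05,0.2,0],[-1,-0.1,0.08,0.2,0],[-1,-0.1,0.08,0.2,0]]'; python3 ndl.py; python3 - <<'E'
from h import *
C=cams(); f=lambda n,x,y:cv2.resize(C[n]["color"][y:y+130,x:x+130,::-1],None,fx=3,fy=3,interpolation=3)
cv2.imwrite("pics/n2.png",np.hstack([f("scene",240,150),f("side",215,160)]))
E
```

```text
t: 19.92
tool_pos: [0.5106, 0.2249, 0.1763]
orientation: [-1.569, 0.105, -0.107]
force: [-5.7, -1.3, 2.4]
opening: 0.012
t: 20.8
tool_pos: [0.5126, 0.2249, 0.1763]
orientation: [-1.569, 0.105, -0.107]
force: [-0.4, -0.1, -0.1]
opening: 0.0774
t: 21.68
tool_pos: [0.4106, 0.3067, 0.3771]
orientation: [-1.568, 0.101, -0.104]
force: [-0.3, -0.5, -0.6]
opening: 0.0933
scene top 287.5 mm  side top 282.8 mm
```

View pics/n2.png

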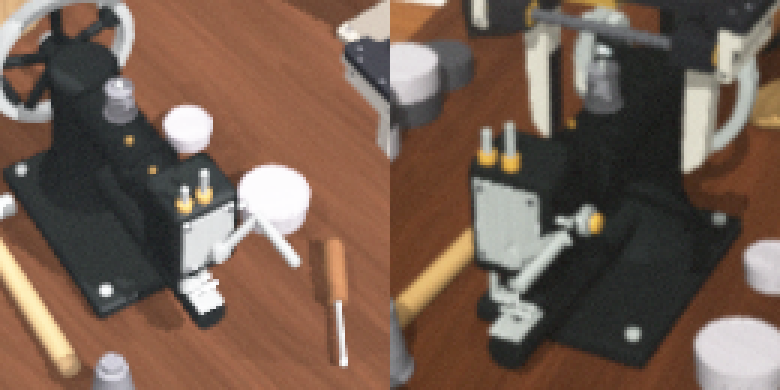

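```bash
python3 - <<'E'
from h import *
C=cams();o,d=ray(C["scene"],(338-.3,237.3-.3))
ux=np.array([.991,-.134,0]);uy=np.array([.134,.991,0]);O=np.array([.534,.001,0])
k=(.240-(o-O)@uy)/(d@uy);X=o+k*d;m=((X-O)@ux,X[2]);print(X,m,"phi",np.arctan2(m[1]-.165,-.010-m[0])+np.pi/4)
C2=cams();print(robot.read_state()["force"])
E
python3 ndl.py; python3 -m inch '[[-1,0,0,0,0],[-1,0,0,0,0],[-1,0,0,0,0],[-1,0,0,0,0]]'; python3 ndl.py
```

```text
[0.5147755  0.24577909 0.20003436] (np.float64(-0.05185187824701454), np.float64(0.20003436016547482)) phi 1.4823574243504893
[ 0.58970657  1.14106491 -1.08327471]
scene top 287.5 mm  side top 282.7 mm  t: 22.68
tool_pos: [0.413, 0.3045, 0.3761]
orientation: [-1.569, 0.106, -0.107]
force: [0.3, -0.4, 0.5]
opening: 0.0932
scene top 287.4 mm  side top 282.8 mm
```

```bash
python3 -c "
from plant import robot
print(robot.close_job())"
```

```text
the job is handed in; nothing more can be done
None
```

I turned the wheel forwards by its crank through the stiff rise and over the peak. The peak came at about 2.3 rad on the wheel. I let go in the hollow, at about 2.8 rad, and the wheel stayed put. I then swung the presser-foot lifter up by its peg, let go, and handed the job in at about 23 s.

**Needle:** it stayed at one height, to within about 0.5 mm, from letting go until hand-in. The two cameras disagree on what that height is. Taking the start as 262 mm, the side view gives about 281.4 mm. The scene view gives about 279.4 mm, which is just under the 279.5 mm lower limit. I trusted the side view because the crank force went through zero there, as it should in the hollow, and the wheel did not move when released.

**Lifter:** I measured about 1.48 rad from one image. That is above its 1.4 stop, so there is roughly 0.1 rad of measurement error, and I take it to be at the stop.

**Bench and arm:** the arm is clear, with contact forces near zero. I saw nothing moved in the last pictures, but I did not measure the positions of the loose things. The shoe last, glue jar and tape roll were not in the final view.

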